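# Return the test-station kit to its outlines

### The arm

A 6-joint arm with a two-finger parallel gripper is mounted at the origin on the work surface. World frame = base frame: x ahead of the robot, y to its left, z up, the work surface at z = 0. Lengths are in m, angles in rad, forces in N, time in s.
With the tool pointing down it reaches from about 0.375 to 0.9 m from the base axis. Payload 3.1 kg.
Tool frame: the origin (TCP) lies at the centre of the arm's flange, where the gripper is bolted on; the fingertips stand 173 mm ahead of it and the grasp point (between the pads) lies 155 mm ahead of it; z points along the fingers, y is the line along which they close (so a half turn about z gives the same grasp; the last joint's range is limited). The gripper opens to 85 mm and grips with 20 to 120 N. Pads are 22 mm wide; open, the fingers measure 114 mm over their backs; the gripper's body (76 mm by 85 mm) begins 54 mm behind the grasp point. The pads swing forward as they close: fully open they stand 13 mm farther back than shut.
Start: joints at [-1.389, 0.527, 1.433, -0, 1.181, -0.178], TCP at [0.221, -0.585, 0.405] pointing down, gripper open.
Joint ranges: [-3.08, 3.08], [-0.75, 2.2], [0.22, 2.44], [-1.43, 4.57], [0, 2.65], [-2.85, 2.85]. Speed limits (rad/s): [2.79, 2.79, 3.14, 3.14, 3.14, 3.14].

### API

Orientations are given as a unit quaternion [x, y, z, w].
In Python, from station import * gives the robot as it stands.
- The arm moves only by the shell command python3 -m jog 'ROWS' [OPENING] [FORCE]. ROWS is a JSON object of lists of equal length, an entry for each row: "linear": the shift along the world's x, y, z in mm, a list of three; "turn": the turn about the world's z in units of 5 degrees (1.0 is 5 degrees). A call has 1 to 12 rows; each row shifts and turns the commanded pose from where the row before left it; what a row does not reach is not made up. A row lasts 1/8 s, in which the tool goes at most 62.5 mm and 10.7 degrees, less where a joint would pass 70% of its speed; a pose out of reach is approached as far as the arm can. A call is refused whole if a number of a shift passes 62.5 or a number of a turn 1, either way. A call with a gripper value outside its range is refused whole. OPENING is the opening, from 0 (shut) to 1 (fully open), set as the call begins (- or left out, the last holds). The fingers move at their own pace and stop on an object; FORCE is the grip in N (left out, the last holds). Time passes only in rows, so rows that do not move let the fingers close. It gives the time, the measured TCP pose, the force, the opening and the grip force at its end, in the units of the state.
- sense(): the state, without advancing time (a new reading comes with each control period).
- snapshot(name): name is "scene" or "top" or "wrist"; returns the picture (384x512x3 uint8, red, green, blue); there is no depth.
- get_calibration(name): a dict with "fx", "fy", "cx", "cy" (pixels), "world_to_cam" (4x4, takes a point from world to camera coordinates). Camera axes: x right, y down, z forward; pixel columns grow to the right and rows downward; lengths in m; the calibration is good to about 2 mm. A picture is of the moment at which its call begins: read the wrist's pose just before it. get_calibration takes no time and is no camera call; for the wrist camera it gives the pose at the moment of the call.
- sign_off(): hands the job in; it is judged then, once.
The state is a dict: "t": time; "q": joint angles; "qd": joint speeds; "tau": joint torques, N m; "tcp_pos": TCP position; "tool_rot": TCP orientation; "force": force on the tool from outside, world axes, zero at the start; "ft_torque": the same for the moment, N m; "finger_gap": opening from 0.0 (shut) to 1.0 (fully open); "gripper_force": force on a finger pad.
Only numpy, scipy, OpenCV 4.12 (cv2) and the standard library are available. Lean on these libraries where they do the work, as an engineer would, in place of code of your own. Each camera call takes 0.05 s, during which the arm holds its last target. There are 200 camera calls.

### The job

Tidy the test station: carry the black power brick, the grey amplifier cube, the yellow-handled jack wrench and the bare aluminium pedal enclosure each to the tile whose silhouette matches it. Set each down flat on its tile, upright, centred and squared up with the silhouette (the wrench with its steel socket at the socket end of the drawing), and let go of everything.

Things in the scene. Friction and masses are not known exactly. Their poses are not given: they have to be found in the camera images.
- brick_center (a point): Squat black power brick with a red rocker switch on top, a loose block 96 mm long (its x) x 56 mm wide (y) x 34 mm high (z). The point is its centre, 17 mm above its underside. It stands upright on the cork mat (mat top z = 3 mm); the sides across its width are plain, parallel and free to grip.
- amp_center (a point): Small grey plastic practice-amplifier cube, loose, 56 x 56 x 56 mm, with two small black dials and a dark strap on its top. The point is its centre, 28 mm above its underside; z is up, x and y run square to its sides. Any of its four sides may face any side of its square silhouette.
- wrench_center (a point): Jack wrench lying loose and flat, 130 mm long: yellow handle (90 long, 26 wide, 24 mm high, flat sides), thin steel shank, short steel socket (19 mm thick) at one end. The point: middle of the whole length, 12 mm above the underside; the handle reaches from 65 mm behind to 25 mm ahead of it. x points towards the socket, y across, z up. Grip the handle here or up to 30 mm behind.
- wrench_head (a point): Centre of the steel socket of the jack wrench, 56 mm ahead of the wrench's middle point along its x; same axes.
- shell_center (a point): Bare aluminium mini pedal enclosure with four drilled holes in its top, a loose block 92 mm long (x) x 38 mm wide (y) x 31 mm high (z). The point is its centre, 15.5 mm above its underside; z is up.
- pad_brick: White tile, 2 mm thick, fixed on the cork mat, with a dark grey silhouette: the wide rectangle, 102 x 62 mm, on a tile of 116 x 76 mm; it belongs to the black power brick. Origin: silhouette's centre, on the tile's underside (mat top, z = 3 mm; things rest 2 mm higher, on the tile). x along the silhouette, y across, z up. Either way round is right.
- pad_amp: White tile, 2 mm thick, fixed on the cork mat, with a dark grey silhouette: a square, 62 x 62 mm, on a tile of 78 x 78 mm; it belongs to the amplifier cube. Origin: silhouette's centre, on the tile's underside (mat top, z = 3 mm; things rest 2 mm higher, on the tile). x along the silhouette, y across, z up.
- pad_wrench: White tile, 2 mm thick, fixed on the cork mat, with a dark grey silhouette: the jack wrench's, 133 mm long: handle bar 30 mm wide, neck, socket block, on a tile of 150 x 46 mm. Origin: silhouette's centre, on the tile's underside (mat top, z = 3 mm; things rest 2 mm higher, on the tile). x along the silhouette, y across, z up. x points to the socket end; the wrench's middle belongs at the origin.
- pad_shell: White tile, 2 mm thick, fixed on the cork mat, with a dark grey silhouette: the narrow rectangle, 98 x 44 mm, on a tile of 112 x 58 mm; it belongs to the aluminium enclosure. Origin: silhouette's centre, on the tile's underside (mat top, z = 3 mm; things rest 2 mm higher, on the tile). x along the silhouette, y across, z up. Either way round is right.
Mind the look-alikes: they are no part of the job. Of the things shaped like the part that bears wrench_center, the yellow one is meant. What is shaped like the part that bears shell_center but turquoise is not meant.

How it is judged:
At the end, for the whole second after the job is handed in: All four rest on their own tiles, upright (0.1 rad) and still: centres within 12 mm of the silhouettes' centres, resting height within 4 mm, turned within 0.2 rad (cube on any side, brick and enclosure either way round), the wrench's socket at the drawn socket end (horizontal distance between brick_center and pad_brick below 0.012 m and z of brick_center in the frame of pad_brick between 0.015 and 0.023 m and angle between each of brick_center, amp_center, wrench_center, shell_center's own z axis and vertical below 0.1 rad and linear speed of each of brick, amp, wrench, shell below 0.02 m/s and angle between the x axis of brick_center and the x axis of pad_brick, either way round below 0.2 rad and horizontal distance between amp_center and pad_amp below 0.012 m and z of amp_center in the frame of pad_amp between 0.026 and 0.034 m and (angle between the x axis of amp_center and the x axis of pad_amp, either way round below 0.2 rad or angle between the y axis of amp_center and the x axis of pad_amp, either way round below 0.2 rad) and horizontal distance between wrench_center and pad_wrench below 0.012 m and z of wrench_center in the frame of pad_wrench between 0.01 and 0.018 m and angle between the x axis of wrench_center and the x axis of pad_wrench, either way round below 0.2 rad and x of wrench_head in the frame of pad_wrench above 0.035 m and horizontal distance between shell_center and pad_shell below 0.012 m and z of shell_center in the frame of pad_shell between 0.0135 and 0.0215 m and angle between the x axis of shell_center and the x axis of pad_shell, either way round below 0.2 rad); the robot touches nothing.
It also fails if it takes over 115 s, if anything falls off the work surface, if the arm or the gripper's body presses on something with over 40 N, if the wrist force passes 120 N, or if a joint passes its speed limit or range.

## Working session

There is one attempt and no reset: what is moved stays moved. The work goes in short steps, Python scripts to look and compute and a shell command to move; the robot and the scene stay as the last step left them, time stands still between calls to the robot, and variables do not carry over. Pictures are saved under pics/ and viewed, at most 14 in all, crops included, and the job is handed in when it is done.

```bash
mkdir -p pics; ls; python3 - <<'E'
from station import *
import cv2
s=sense();print(s['t'],s['tcp_pos'],s['tool_rot'],s['finger_gap'])
for n in ("top","scene"):
    im=snapshot(n);cv2.imwrite(f"pics/{n}0.png",im[:,:,::-1]);c=get_calibration(n);print(n,c)
E
```

```text
pics
0.0 [ 0.22059368 -0.58440308  0.40373588] [ 9.83772177e-01  1.79418881e-01  1.19346086e-05 -1.08132778e-03] 0.9945713792768834
top {'fx': 449.51122003734787, 'fy': 449.51122003734787, 'cx': 253.8289791025519, 'cy': 197.34759479506056, 'world_to_cam': array([[-0.022699  , -0.99959483,  0.0171737 ,  0.020304  ],
       [-0.98680104,  0.01964684, -0.16074114,  0.42965399],
       [ 0.1603386 , -0.02059569, -0.98684718,  1.3197124 ],
       [ 0.        ,  0.        ,  0.        ,  1.        ]])}
scene {'fx': 474.03001084051084, 'fy': 474.03001084051084, 'cx': 252.4973187809881, 'cy': 198.77993926630302, 'world_to_cam': array([[ 0.75825906,  0.65171795, -0.01751914, -0.31340725],
       [ 0.52238485, -0.62342183, -0.58177255, -0.17472684],
       [-0.39007343,  0.43198257, -0.81316283,  1.57320645],
       [ 0.        ,  0.        ,  0.        ,  1.        ]])}
```

```bash
python3 - <<'E'
import cv2
im=cv2.imread("pics/top0.png");cv2.imwrite("pics/top0b.png",cv2.resize(im,(800,600),interpolation=cv2.INTER_CUBIC))
E
```

```text
(no output)
```

View pics/top0b.png

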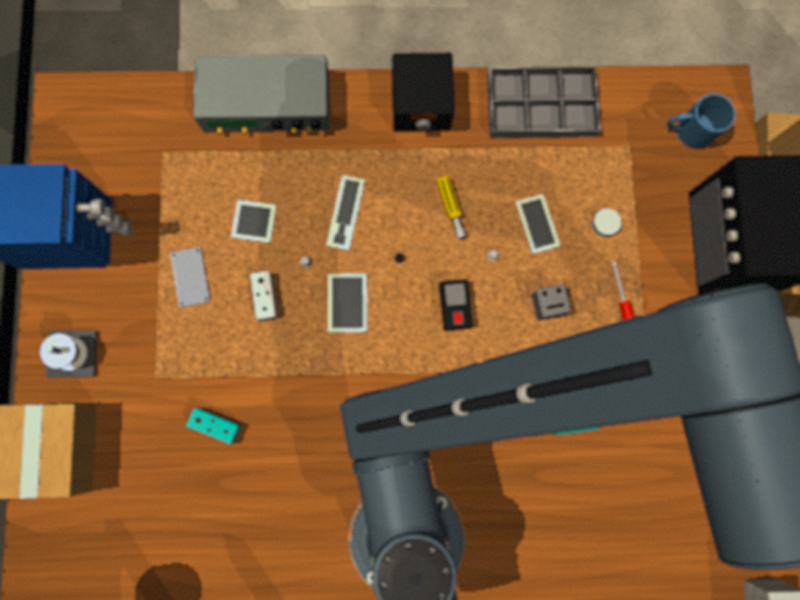

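View pics/scene0.png

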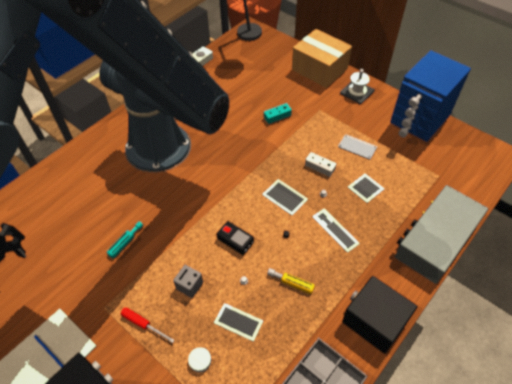

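The top view (800 px scale) shows these objects: brick (457,305), amp (552,301), yellow wrench (452,207) with its socket towards the robot, and enclosure (263,295). The tiles are amp (254,221), wrench (346,212), brick (347,302) and shell (538,223). The grey plate (190,277) and the turquoise things are decoys.

```bash
cat > h.py <<'E'
from station import *
import cv2, numpy as np
from scipy.spatial.transform import Rotation as R
def cast(c,px,z):
    px=np.atleast_2d(np.asarray(px,float)); W=c['world_to_cam']; Rm=W[:3,:3]; o=-Rm.T@W[:3,3]
    d=np.c_[(px[:,0]-c['cx'])/c['fx'],(px[:,1]-c['cy'])/c['fy'],np.ones(len(px))]@Rm
    return (o+d*((z-o[2])/d[:,2])[:,None])[:,:2]
def proj(c,p):
    p=c['world_to_cam'][:3,:3]@np.asarray(p)+c['world_to_cam'][:3,3]
    return np.array([c['fx']*p[0]/p[2]+c['cx'],c['fy']*p[1]/p[2]+c['cy']])
def rect(pts):
    "mm centre, long side, short side, angle deg of long side (mod 180)"
    (x,y),(w,h),a=cv2.minAreaRect((np.asarray(pts)*1000).astype(np.float32))
    if w<h: w,h,a=h,w,a+90
    return [round(float(v),1) for v in (x,y,w,h,(a+90)%180-90)]
def blobs(mask,lo,hi):
    cs,_=cv2.findContours(mask.astype(np.uint8),cv2.RETR_EXTERNAL,cv2.CHAIN_APPROX_NONE)
    return [k[:,0,:] for k in cs if lo<cv2.contourArea(k)<hi]
E
python3 - <<'E'
from h import *
c=get_calibration("top");im=cv2.imread("pics/top0.png");hsv=cv2.cvtColor(im,cv2.COLOR_BGR2HSV)
H,S,V=[hsv[...,i].astype(int) for i in range(3)]
roi=np.zeros(H.shape,bool);roi[97:238,105:405]=1
print("cam",-c['world_to_cam'][:3,:3].T@c['world_to_cam'][:3,3])
for n,m,z in (("white/grey",(S<70)&(V>110),.005),("yellow",(H>22)&(H<34)&(S>190)&(V>120),.015),("dark",(V<60),.037),("grey",(S<70)&(V<=125)&(V>=60),.059)):
    for b in blobs(m&roi,60,4000): print(n,b.mean(0).round(),len(b),rect(cast(c,b,z)))
E
```

```text
cam [0.21284305 0.03903482 1.37106883]
white/grey [354. 192.] 62 [446.7, -299.9, 54.9, 52.7, -79.7]
white/grey [291. 188.] 40 [461.9, -103.8, 37.8, 34.1, -1.1]
white/grey [222. 193.] 118 [449.1, 108.5, 115.9, 74.3, -0.9]
white/grey [168. 189.] 77 [467.6, 274.3, 96.5, 39.7, 8.3]
white/grey [121. 177.] 103 [507.3, 418.2, 112.8, 60.9, 10.7]
white/grey [388. 142.] 48 [603.6, -417.4, 56.4, 53.2, -46.9]
white/grey [162. 141.] 93 [619.1, 294.4, 79.8, 79.4, 80.9]
white/grey [344. 143.] 97 [603.2, -276.6, 111.5, 58.6, 14.8]
white/grey [221. 136.] 114 [633.7, 109.9, 150.5, 47.5, -12.6]
yellow [287. 125.] 59 [659.7, -98.3, 87.3, 24.2, 16.0]
dark [291. 195.] 89 [435.3, -102.3, 92.1, 54.8, 2.1]
grey [353. 227.] 255 [315.5, -272.0, 354.0, 77.1, -75.2]
grey [354. 195.] 135 [433.8, -282.8, 64.1, 54.1, -79.8]
grey [291. 188.] 49 [452.0, -99.5, 42.3, 41.6, -1.1]
grey [222. 193.] 95 [441.2, 105.7, 90.4, 53.5, -0.8]
grey [162. 141.] 66 [603.2, 284.3, 55.1, 54.9, 81.2]
grey [344. 143.] 74 [588.7, -264.3, 89.5, 38.0, 14.8]
grey [221. 135.] 89 [618.5, 107.2, 125.6, 23.7, -12.6]
```

```bash
python3 - <<'E'
from h import *
s=sense();c=get_calibration("wrist");W=c['world_to_cam'];o=-W[:3,:3].T@W[:3,3]
Rt=R.from_quat(s['tool_rot']).as_matrix();print(c['fx'],c['cx'],c['cy'],"cam in tool",Rt.T@(o-s['tcp_pos']),"axes",(Rt.T@W[:3,:3].T).round(3))
E
python3 -m jog '{"linear":[[20,50,-20],[30,55,-20],[30,55,-20],[30,55,-20],[30,50,0],[30,35,0],[0,0,0]],"turn":[-1,-1,-0.1,0,0,0,0]}'
```

```text
285.28710239961896 255.32873780018986 189.6702723184019 cam in tool [ 0.06978259 -0.00027029  0.03124782] axes [[-0.001 -0.961 -0.277]
 [ 1.    -0.001 -0.   ]
 [-0.    -0.277  0.961]]
t: 0.98
tcp_pos: [0.3874, -0.2902, 0.3274]
tool_rot: [0.996, 0.091, -0.0, -0.001]
force: [0.2, -0.7, -0.4]
finger_gap: 1.002
gripper_force: 0.0
```

```bash
cat >> h.py <<'E'
def shot(name,view="wrist"):
    c=get_calibration(view);im=np.ascontiguousarray(snapshot(view)[:,:,::-1]);cv2.imwrite(f"pics/{name}.png",im)
    h=cv2.cvtColor(im,cv2.COLOR_BGR2HSV).astype(int);return c,im,h[...,0],h[...,1],h[...,2]
def tool():
    s=sense();x=R.from_quat(s['tool_rot']).as_matrix()[:,0];return (np.array(s['tcp_pos'])*1000).round(1),round(float(np.degrees(np.arctan2(x[1],x[0]))),1)
E
python3 - <<'E'
from h import *
print(tool());c,im,H,S,V=shot("amp1")
print(proj(c,[.438,-.283,.059]))
for n,m in (("bright grey",(S<60)&(V>85)),("grey",(S<60)&(V>50))):
    for b in blobs(m,1500,90000): print(n,b.mean(0).round(),rect(cast(c,b,.059)))
E
```

```text
(array([ 387.4, -290.2,  327.4]), 10.5)
[258.70097382 130.83846811]
bright grey [495. 272.] [339.7, -521.8, 106.6, 45.5, 24.4]
bright grey [265. 130.] [438.5, -288.6, 54.1, 53.8, -79.5]
bright grey [53. 67.] [456.4, -118.6, 38.2, 34.6, 4.3]
grey [494. 273.] [339.1, -521.6, 108.1, 46.5, 24.4]
grey [265. 130.] [438.5, -288.6, 54.1, 53.8, -79.5]
grey [56. 86.] [440.2, -120.6, 84.2, 46.2, 4.4]
```

View pics/amp1.png

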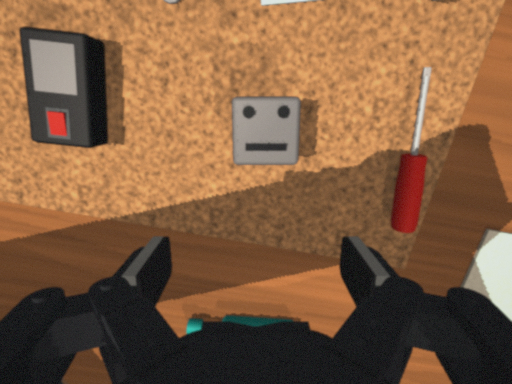

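The picture shows the amp at px (265,130) and the brick at (65,87). The tool is already square with the amp.

```bash
python3 -m jog '{"linear":[[40,1.5,-20],[11,0,-40],[0,0,-50],[0,0,-27],[0,0,0]],"turn":[0,0,0,0,0]}' 1 && python3 -m jog '{"linear":[[0,0,0],[0,0,0],[0,0,0],[0,0,0],[0,0,0],[0,0,20],[0,0,50]],"turn":[0,0,0,0,0,0,0]}' 0 50
```

```text
t: 1.65
tcp_pos: [0.4361, -0.2922, 0.1886]
tool_rot: [0.996, 0.088, -0.002, -0.002]
force: [0.9, -0.6, 0.8]
finger_gap: 1.001
gripper_force: 0.0
t: 2.52
tcp_pos: [0.4366, -0.2909, 0.2598]
tool_rot: [0.996, 0.089, -0.002, -0.002]
force: [1.4, -0.8, -2.1]
finger_gap: 0.649
gripper_force: 54.0
```

```bash
python3 -m jog '{"linear":[[0,55,15],[0,60,0],[0,60,0],[10,60,0],[16,60,0],[18,60,0],[18,60,0],[20,60,0],[20,60,0],[20,50,0],[0,0,0]],"turn":[0,0,-0.5,-0.5,-0.5,-0.5,-0.5,-0.5,-0.5,-0.4,0]}' && python3 - <<'E'
from h import *
print(tool());c,im,H,S,V=shot("amp2")
print(proj(c,[.619,.294,.005]))
for n,m in (("white",(S<60)&(V>130)),("dark",(S<70)&(V>50)&(V<110))):
    for b in blobs(m,800,90000): print(n,b.mean(0).round(),rect(cast(c,b,.005)))
E
```

```text
t: 3.9
tcp_pos: [0.5593, 0.2957, 0.276]
tool_rot: [0.997, -0.079, 0.002, -0.001]
force: [-0.7, -1.6, -2.3]
finger_gap: 0.646
gripper_force: 54.4
(array([559.3, 295.7, 276. ]), -9.0)
[246.7655706  121.98989128]
white [242. 317.] [434.6, 325.4, 102.7, 25.2, 84.4]
white [222. 230.] [522.4, 329.5, 68.1, 27.1, 82.1]
white [478. 255.] [450.1, 107.2, 117.1, 77.1, -0.5]
white [125. 240.] [527.7, 421.6, 69.8, 61.0, 10.4]
white [248. 118.] [619.3, 292.4, 78.6, 78.0, 80.9]
white [471.  89.] [618.6, 112.3, 116.3, 47.2, -12.7]
dark [472. 266.] [446.0, 111.3, 110.1, 70.7, -1.1]
dark [249. 267.] [490.6, 307.3, 161.4, 154.4, 81.0]
dark [249. 120.] [618.9, 292.3, 60.5, 59.8, 80.9]
dark [477.  74.] [623.0, 110.8, 110.5, 29.3, -13.1]
```

View pics/amp2.png

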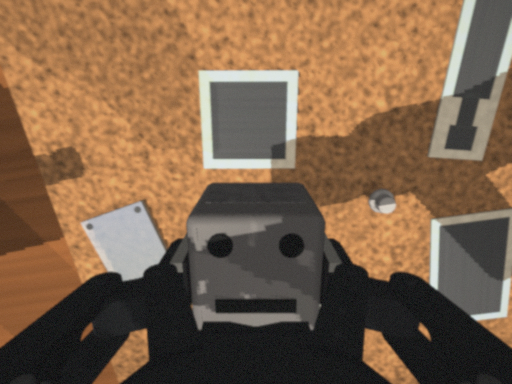

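The amp pad is at px (248,119) and the cube is held squarely. The grey plate on the left stays clear.

```bash
python3 -m jog '{"linear":[[40,-2.5,-5],[18,0,-20],[0,0,-35],[0,0,-15],[0,0,0],[0,0,0]],"turn":[0,0,0,0,0,0]}' && python3 - <<'E'
from h import *
print(tool(),sense()['force'])
E
```

```text
t: 4.7
tcp_pos: [0.6169, 0.2893, 0.2019]
tool_rot: [0.997, -0.081, 0.001, -0.0]
force: [0.7, -0.2, -2.5]
finger_gap: 0.65
gripper_force: 54.6
(array([616.9, 289.3, 201.9]), -9.3) [ 0.69050476 -0.1505044  -2.51340317]
```

```bash
python3 -m jog '{"linear":[[0,3.5,-5],[0,0,-5],[0,0,-1],[0,0,0]],"turn":[0,0,0,0]}' && python3 -m jog '{"linear":[[0,0,0],[0,0,0],[0,0,0],[0,0,30],[0,0,60],[-30,0,50],[0,0,0]],"turn":[0,0,0,0,0,0,0]}' 1
```

```text
t: 5.2
tcp_pos: [0.6171, 0.2937, 0.1941]
tool_rot: [0.997, -0.081, 0.001, -0.001]
force: [-5.1, 0.1, 15.1]
finger_gap: 0.647
gripper_force: 56.8
t: 6.08
tcp_pos: [0.5863, 0.2936, 0.3342]
tool_rot: [0.997, -0.081, 0.003, -0.001]
force: [0.6, -0.0, -0.0]
finger_gap: 1.001
gripper_force: 0.0
```

```bash
python3 - <<'E'
from h import *
print(tool());c,im,H,S,V=shot("amp3")
for n,m,z in (("white",(S<60)&(V>140),.005),("top",(S<60)&(V>80)&(V<140),.061)):
    for b in blobs(m,1500,20000): print(n,b.mean(0).round(),rect(cast(c,b,z)))
E
python3 -m jog '{"linear":[[-40,-5,0],[-45,-7,0],[-45,-7,0],[-45,0,0],[0,0,0],[0,0,0]],"turn":[1,1,1,0.5,0,0]}' && python3 - <<'E'
from h import *
print(tool());c,im,H,S,V=shot("shell1")
print(proj(c,[.462,.269,.034]))
for m in ((S<60)&(V>100),(S<60)&(V>140),(S<60)&(V>180)):
    for b in blobs(m,1500,20000): print(b.mean(0).round(),rect(cast(c,b,.034)))
cv2.imwrite("pics/v.png",np.hstack([cv2.resize(cv2.imread("pics/amp3.png"),(400,300)),cv2.resize(im,(400,300))]))
E
```

```text
(array([586.3, 293.6, 334.2]), -9.3)
white [296. 285.] [444.7, 267.6, 99.5, 40.2, 8.3]
white [165. 256.] [506.4, 418.0, 112.6, 59.6, 10.8]
top [437. 254.] [495.1, 140.6, 83.6, 61.5, -1.0]
top [257. 152.] [623.8, 289.9, 61.8, 59.9, -9.3]
top [430. 106.] [636.5, 142.5, 115.5, 37.6, -12.9]
t: 6.88
tcp_pos: [0.4125, 0.2741, 0.3289]
tool_rot: [0.997, 0.071, 0.0, 0.0]
force: [0.0, 0.7, 0.6]
finger_gap: 1.006
gripper_force: 0.0
(array([412.5, 274.1, 328.9]), 8.2)
[268.68114616 131.9067793 ]
[420. 158.] [454.1, 125.1, 104.0, 69.4, -0.9]
[269. 126.] [464.7, 268.7, 89.7, 37.1, 7.8]
[449.  22.] [573.8, 136.9, 42.4, 42.1, 78.0]
[119.  58.] [501.6, 403.7, 95.3, 55.5, 10.7]
[269. 126.] [464.2, 269.2, 88.7, 36.5, 8.1]
[118.  58.] [501.7, 404.3, 95.1, 54.4, 10.8]
[269. 127.] [464.3, 269.3, 86.9, 34.1, 8.1]
```

View pics/v.png

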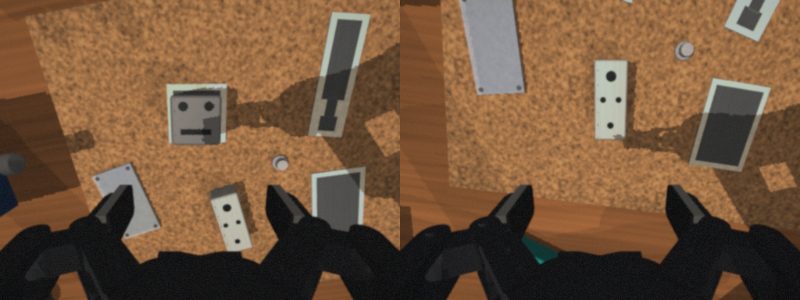

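Left: the amp sits on its tile at roughly (197,115). Right: the shell is at (611,100), aligned with the tool.

```bash
python3 -m jog '{"linear":[[40,-5,-20],[12,0,-40],[0,0,-50],[0,0,-30],[0,0,-5],[0,0,0]],"turn":[0,0,0,0,0,0]}' 1 && python3 -m jog '{"linear":[[0,0,0],[0,0,0],[0,0,0],[0,0,0],[0,0,0],[0,0,0],[0,0,30],[0,0,50]],"turn":[0,0,0,0,0,0,0,0]}' 0 50
```

```text
t: 7.68
tcp_pos: [0.4646, 0.2689, 0.1846]
tool_rot: [0.997, 0.071, 0.0, -0.0]
force: [0.2, 0.6, -0.0]
finger_gap: 0.996
gripper_force: 0.0
t: 8.68
tcp_pos: [0.4629, 0.2686, 0.2642]
tool_rot: [0.997, 0.071, -0.002, 0.001]
force: [0.1, 1.0, -1.3]
finger_gap: 0.434
gripper_force: 51.3
```

```bash
python3 -m jog '{"linear":[[0,-50,15],[0,-60,0],[0,-60,0],[10,-60,0],[12,-60,0],[12,-60,0],[12,-60,0],[12,-60,0],[12,-50,0],[12,-24,0],[0,0,0],[0,0,0]],"turn":[0,0.3,0.3,0.3,0.4,0,0,0,0,0,0,0]}' && python3 - <<'E'
from h import *
print(tool());c,im,H,S,V=shot("shell2")
print(proj(c,[.603,-.277,.005]))
for n,m in (("white",(S<60)&(V>130)),("dark",(S<70)&(V>50)&(V<110))):
    for b in blobs(m,800,90000): print(n,b.mean(0).round(),rect(cast(c,b,.005)))
E
```

```text
t: 10.18
tcp_pos: [0.5449, -0.2739, 0.2793]
tool_rot: [0.992, 0.128, -0.001, -0.001]
force: [0.4, -0.7, -2.2]
finger_gap: 0.431
gripper_force: 51.3
(array([ 544.9, -273.9,  279.3]), 14.7)
[277.80353097 124.58266367]
white [ 30. 252.] [433.1, -80.3, 43.0, 38.6, 5.3]
white [255. 245.] [483.3, -288.6, 167.5, 73.4, 14.7]
white [441. 167.] [600.5, -418.2, 57.3, 39.2, -0.7]
white [284. 103.] [605.9, -278.4, 110.9, 58.8, 14.7]
dark [293. 253.] [490.9, -323.9, 55.9, 40.9, -19.3]
dark [ 28. 248.] [432.9, -80.0, 49.1, 44.2, 4.1]
dark [274. 124.] [601.0, -263.8, 96.0, 75.3, 14.6]
```

View pics/shell2.png

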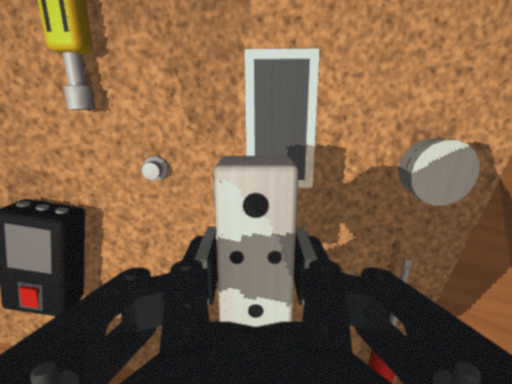

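The shell is in hand, squared to its pad at px (283,118). The brick is at (40,258) and the wrench socket at (78,95).

```bash
python3 -m jog '{"linear":[[40,-4,-5],[20,0,-25],[0,0,-40],[0,0,-16],[0,0,0],[0,0,0]],"turn":[0,0,0,0,0,0]}'
```

```text
t: 10.98
tcp_pos: [0.606, -0.2792, 0.1951]
tool_rot: [0.992, 0.128, 0.001, 0.001]
force: [-0.3, -0.7, -0.8]
finger_gap: 0.438
gripper_force: 51.3
```

```bash
python3 -m jog '{"linear":[[-1,1,-4],[0,0,-3],[0,0,-1],[0,0,0]],"turn":[0,0,0,0]}' && python3 -m jog '{"linear":[[0,0,0],[0,0,0],[0,0,0],[0,0,30],[0,0,60],[-30,0,50],[0,0,0]],"turn":[0,0,0,0,0,0,0]}' 1 && python3 - <<'E'
from h import *
print(tool());c,im,H,S,V=shot("shell3")
for b in blobs((S<60)&(V>90),800,90000): print(b.mean(0).round(),rect(cast(c,b,.036)))
E
```

```text
t: 11.48
tcp_pos: [0.6048, -0.2783, 0.1879]
tool_rot: [0.992, 0.128, 0.0, 0.0]
force: [-2.7, 1.7, 8.3]
finger_gap: 0.43
gripper_force: 52.6
t: 12.35
tcp_pos: [0.5744, -0.2787, 0.3302]
tool_rot: [0.992, 0.127, 0.003, 0.003]
force: [1.0, 0.0, -0.5]
finger_gap: 0.996
gripper_force: 0.0
(array([ 574.4, -278.7,  330.2]), 14.6)
[ 57. 251.] [456.2, -102.6, 40.0, 36.0, 4.4]
[391. 189.] [603.0, -407.7, 51.3, 50.0, 20.6]
[261. 145.] [608.9, -276.4, 100.1, 51.6, 14.7]
```

View pics/shell3.png

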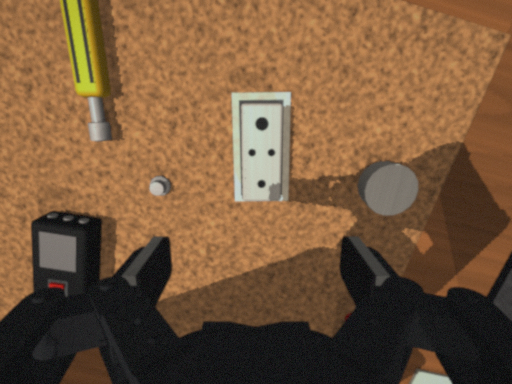

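The shell sits on its tile at (262,147). Next is the wrench, at (85,60).

```bash
python3 -m jog '{"linear":[[6,60,0],[10,60,0],[10,60,0],[0,0,0],[0,0,0]],"turn":[0.3,0,0,0,0]}' && python3 - <<'E'
from h import *
print(tool());c,im,H,S,V=shot("wr1")
for b in blobs((H>22)&(H<34)&(S>150)&(V>100),800,90000): print(b.mean(0).round(),rect(cast(c,b,.027)),rect(cast(c,b,.015)))
b=max(blobs((V<75)&(S<150),500,20000),key=lambda b:-abs(b[:,0].mean()-120)); print(b.mean(0),rect(cast(c,b,.037)))
E
```

```text
t: 13.02
tcp_pos: [0.6007, -0.0978, 0.3242]
tool_rot: [0.99, 0.141, -0.001, -0.0]
force: [0.2, -0.5, -0.3]
finger_gap: 0.998
gripper_force: 0.0
(array([600.7, -97.8, 324.2]), 16.2)
[275. 122.] [657.5, -99.3, 84.4, 21.8, 15.4] [657.0, -100.3, 88.2, 22.8, 15.4]
[413.95925926 209.17037037] [608.2, -247.2, 97.7, 37.6, 2.3]
```

View pics/wr1.png

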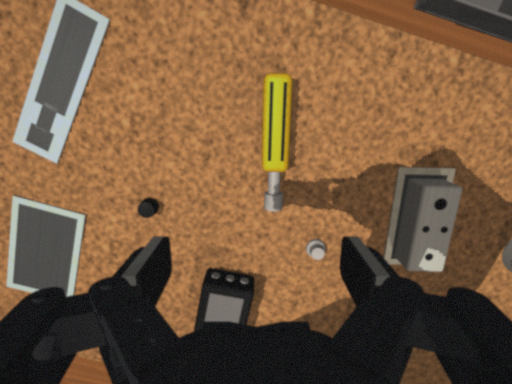

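The wrench handle is at px (277,122) with its socket at (274,198). The tool is square to it within 1°.

```bash
python3 -m jog '{"linear":[[35,-4,-20],[12,0,-40],[0,0,-50],[0,0,-29],[0,0,-4],[0,0,0],[0,0,0]],"turn":[-0.15,0,0,0,0,0,0]}' 1
```

```text
t: 13.95
tcp_pos: [0.6484, -0.1028, 0.1844]
tool_rot: [0.991, 0.134, 0.001, 0.001]
force: [-0.6, -0.2, 0.5]
finger_gap: 1.002
gripper_force: 0.0
```

```bash
python3 -m jog '{"linear":[[0,0,-3],[0,0,0],[0,0,0],[0,0,0],[0,0,0],[0,0,0],[0,0,0],[0,0,0],[0,0,30],[0,0,50],[0,0,15]],"turn":[0,0,0,0,0,0,0,0,0,0,0]}' 0 50
```

```text
t: 15.32
tcp_pos: [0.6483, -0.1023, 0.2769]
tool_rot: [0.991, 0.134, 0.002, 0.001]
force: [-0.2, -0.1, -0.5]
finger_gap: 0.289
gripper_force: 49.8
```

```bash
python3 -m jog '{"linear":[[-14,40,0],[-14,45,0],[-14,45,0],[-12,45,0],[-10,42,0],[0,0,0],[0,0,0],[0,0,0]],"turn":[-1,-1,-1,-1,-1,-0.6,0,0]}' && python3 - <<'E'
from h import *
print(tool());c,im,H,S,V=shot("wr2")
for n,m in (("white",(S<60)&(V>120)),("dark",(S<70)&(V>45)&(V<110))):
    for b in blobs(m,800,90000): print(n,b.mean(0).round(),rect(cast(c,b,.005)))
E
```

```text
t: 16.32
tcp_pos: [0.5835, 0.1144, 0.2739]
tool_rot: [0.994, -0.11, -0.001, 0.0]
force: [0.8, 0.2, -0.4]
finger_gap: 0.291
gripper_force: 49.8
(array([583.5, 114.4, 273.9]), -12.6)
white [ 13. 222.] [606.7, 334.2, 67.8, 33.2, -12.6]
white [ 62. 180.] [619.5, 289.2, 78.8, 72.2, -8.8]
white [243. 100.] [635.5, 108.5, 149.7, 46.9, -12.8]
dark [ 45. 195.] [610.1, 295.4, 82.8, 67.3, -5.9]
dark [248.  89.] [663.0, 102.3, 76.9, 28.1, -12.6]
```

View pics/wr2.png

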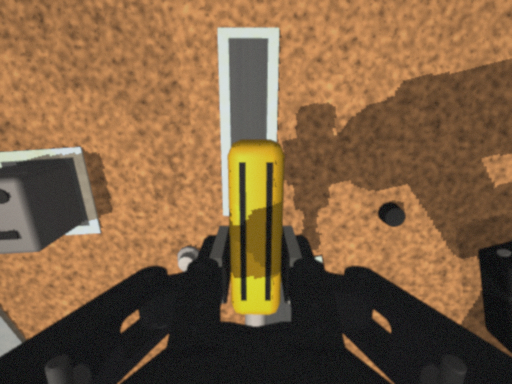

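The wrench is held in line with its pad at px (248,115), and the pad measures (635,109).

```bash
python3 -m jog '{"linear":[[40,-5,-5],[22,-3,-25],[0,0,-40],[0,0,-14],[0,0,0],[0,0,0]],"turn":[0,0,0,0,0,0]}'
```

```text
t: 17.12
tcp_pos: [0.6461, 0.1068, 0.192]
tool_rot: [0.994, -0.11, 0.001, -0.0]
force: [0.1, -0.1, -0.8]
finger_gap: 0.294
gripper_force: 49.8
```

```bash
python3 -m jog '{"linear":[[0,0,-4],[0,0,-3],[0,0,-1],[0,0,0]],"turn":[0,0,0,0]}' && python3 -m jog '{"linear":[[0,0,0],[0,0,0],[0,0,0],[0,0,0],[0,0,30],[0,0,60],[-30,0,50],[0,0,0]],"turn":[0,0,0,0,0,0,0,0]}' 1 && python3 - <<'E'
from h import *
print(tool());c,im,H,S,V=shot("wr3")
for b in blobs((H>22)&(H<34)&(S>150)&(V>80),800,90000):
    r=rect(cast(c,b,.029));a=np.radians(r[4]);print(r,"centre",r[0]-20*np.cos(a),r[1]-20*np.sin(a))
E
```

```text
t: 17.62
tcp_pos: [0.6456, 0.1069, 0.1827]
tool_rot: [0.994, -0.11, -0.0, 0.0]
force: [-0.3, 0.5, -0.6]
finger_gap: 0.294
gripper_force: 49.8
t: 18.62
tcp_pos: [0.6153, 0.1072, 0.3273]
tool_rot: [0.994, -0.109, 0.003, -0.0]
force: [0.9, -0.3, 0.2]
finger_gap: 1.0
gripper_force: 0.0
(array([615.3, 107.2, 327.3]), -12.6)
[655.2, 105.4, 84.1, 22.0, -12.8] centre 635.6970129138888 109.83096995238935
```

View pics/wr3.png

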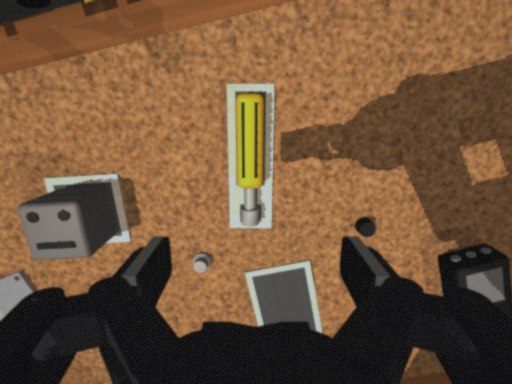

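The wrench lies on its silhouette at (250,155) with the socket at the socket end. Now the brick.

```bash
python3 -m jog '{"linear":[[-30,-30,0],[-40,-36,0],[-40,-36,0],[-40,-36,0],[-40,-36,0],[-30,-34,0],[0,0,0],[0,0,0]],"turn":[0.6,0.6,0.6,0.6,0.6,0.1,0,0]}' && python3 - <<'E'
from h import *
print(tool());c,im,H,S,V=shot("br1")
p=proj(c,[.438,-.102,.037]);print(p)
for t in (45,60,75):
  for b in blobs((V<t)&(np.indices(V.shape)[0]<225),1500,60000): print(t,b.mean(0).round(),rect(cast(c,b,.037)))
for b in blobs((S<60)&(V>90),500,9000): print("label",b.mean(0).round(),rect(cast(c,b,.037)))
E
```

```text
t: 19.68
tcp_pos: [0.3962, -0.1013, 0.3221]
tool_rot: [1.0, 0.025, -0.0, -0.0]
force: [-0.3, 0.1, 0.3]
finger_gap: 1.001
gripper_force: 0.0
(array([ 396.2, -101.3,  322.1]), 2.9)
[258.79000608 140.13221143]
60 [262. 135.] [439.3, -104.7, 92.4, 53.8, 4.2]
75 [262. 135.] [439.3, -104.8, 93.1, 54.3, 4.4]
label [261. 118.] [456.6, -103.2, 40.2, 36.8, 2.8]
label [475.  12.] [545.1, -267.8, 53.3, 18.0, -87.2]
```

View pics/br1.png

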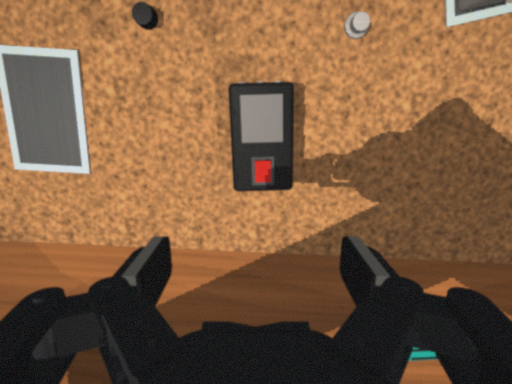

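The brick is at px (262,136), turned about 4°, with clear sides. Its pad shows at (45,110).

```bash
python3 -m jog '{"linear":[[33,-3.5,-20],[10,0,-40],[0,0,-45],[0,0,-28],[0,0,-3],[0,0,0],[0,0,0]],"turn":[0.28,0,0,0,0,0,0]}' 1 && python3 -m jog '{"linear":[[0,0,0],[0,0,0],[0,0,0],[0,0,0],[0,0,0],[0,0,30],[0,0,50],[0,0,0]],"turn":[0,0,0,0,0,0,0,0]}' 0 60
```

```text
t: 20.6
tcp_pos: [0.4392, -0.1045, 0.1877]
tool_rot: [0.999, 0.038, 0.001, 0.001]
force: [-0.1, -0.4, 0.7]
finger_gap: 0.998
gripper_force: 0.0
t: 21.6
tcp_pos: [0.4393, -0.105, 0.2695]
tool_rot: [0.999, 0.038, 0.003, 0.002]
force: [0.6, 0.1, -3.4]
finger_gap: 0.638
gripper_force: 66.3
```

```bash
python3 -m jog '{"linear":[[2.5,45,0],[2,50,0],[2,50,0],[2,45,0],[2,23,0],[0,0,-30],[0,0,-35],[0,0,-7],[0,0,0],[0,0,0]],"turn":[-0.3,-0.3,-0.3,-0.14,0,0,0,0,0,0]}'; python3 - <<'E'
from h import *
print(tool())
E
```

```text
t: 22.85
tcp_pos: [0.4494, 0.1082, 0.1954]
tool_rot: [1.0, -0.008, 0.001, -0.0]
force: [-0.3, 0.5, -3.8]
finger_gap: 0.64
gripper_force: 66.0
(array([449.4, 108.2, 195.4]), -0.9)
```

Lower and release, then lift and turn away so the top camera sees everything.

```bash
python3 -m jog '{"linear":[[0,0,-4],[0,0,-2],[0,0,-1],[0,0,0]],"turn":[0,0,0,0]}' && python3 -m jog '{"linear":[[0,0,0],[0,0,0],[0,0,0],[0,0,0],[0,0,30],[0,0,60],[0,-30,60],[0,-60,50],[0,-60,0],[0,-60,0],[0,-60,0],[0,-60,0]],"turn":[0,0,0,0,0,0,0,0,0,0,0,0]}' 1 && python3 -m jog '{"linear":[[-25,-60,0],[-25,-60,0],[-25,-60,0],[-25,-60,0],[-25,-50,0],[0,0,0]],"turn":[0,0,0,0,0,0]}' && python3 - <<'E'
from h import *
for v in ("top","scene"):
    c,im,H,S,V=shot("end_"+v,v)
    if v=="top":
        cv2.imwrite("pics/v2.png",cv2.resize(im[90:250,100:380],(800,457),interpolation=cv2.INTER_CUBIC))
E
```

```text
t: 23.35
tcp_pos: [0.4492, 0.1084, 0.1898]
tool_rot: [1.0, -0.008, 0.001, 0.0]
force: [-2.6, -0.6, 15.5]
finger_gap: 0.639
gripper_force: 68.5
t: 24.85
tcp_pos: [0.4487, -0.2094, 0.3735]
tool_rot: [1.0, -0.008, -0.0, -0.0]
force: [0.7, 0.3, -0.2]
finger_gap: 1.003
gripper_force: 0.0
t: 25.6
tcp_pos: [0.3259, -0.492, 0.3731]
tool_rot: [1.0, -0.01, 0.0, 0.001]
force: [-0.1, 1.0, 0.0]
finger_gap: 0.998
gripper_force: 0.0
```

View pics/v2.png

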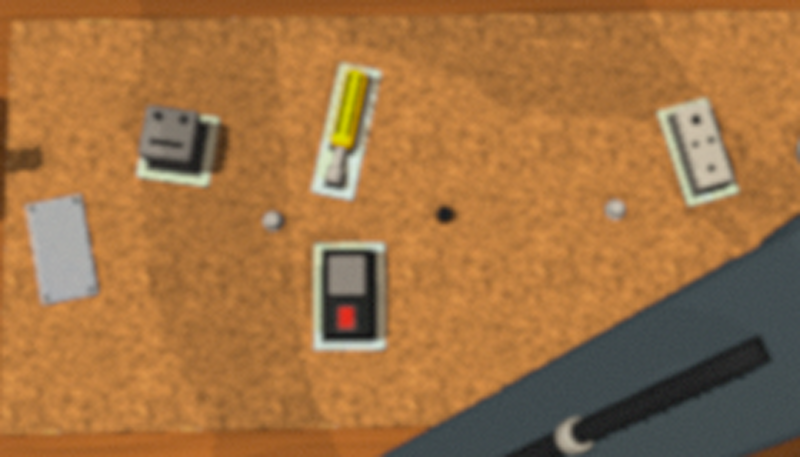

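View pics/end_scene.png

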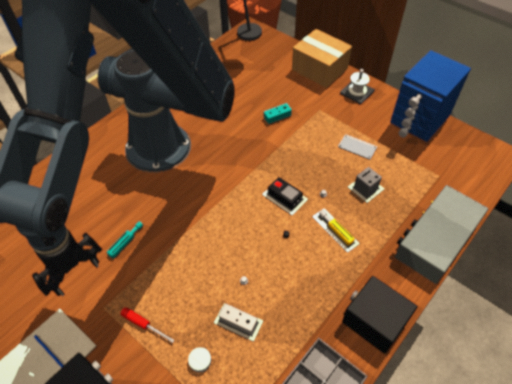

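All four sit on their own tiles: amp (171,133), wrench (345,125), brick (348,295) and shell (703,143). I'll do a quick numeric check of the tops before handing in.

```bash
python3 - <<'E'
from h import *
c=get_calibration("top")
for n,p,z,pad in (("amp",(171,134),.061,(619.2,292.8)),("brick",(348,295),.039,(449.8,108)),("shell",(703,143),.036,(604.7,-277.7))):
    print(n,(cast(c,np.array(p)/2.857+[99.7,89.7],z)[0]*1000-pad).round(1))
print(sense()['force'],sense()['finger_gap'])
E
```

```text
amp [-2.7 -1.7]
brick [-5.2  0. ]
shell [-0.6  1.2]
[-0.70163949  0.54996803  0.68231036] 0.9996935246600834
```

```bash
python3 -c "
from station import *
print(sign_off())"
```

```text
the job is handed in; nothing more can be done
None
```

I set the brick, amp, wrench and enclosure on their matching tiles and let go of all four; the last checks put each within about 5 mm of its tile's centre. I handed the job in at about 26 s, and no verdict came back.

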